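Drop the charcoal charge into the jiko and take the starter off

TASK

The quick-release charcoal starter is standing on the jiko, filled with briquettes. Press its sprung release lever all the way down to its stop so that the briquettes drop into the jiko's bowl, and let the lever spring fully back while the starter still stands there; then lift the starter off by its carry grip and set it down gently, upright and wholly on the paving slab. Do not tip the starter over, and leave the mug, saucepan, jug and dustpan where they are.

Things in the scene. Friction and masses are not known exactly. Their poses are not given: they have to be found in the camera images.
- starter: Loose open-topped steel tube, 140 mm wide, 120 mm tall, on a flared foot 194 mm wide; about 0.9 kg empty. Origin: centre of its underside, z up. Starts on the jiko's rim, on its axis; its 18 mm skirt surrounds the pot rests with little play: lift it straight up 25 mm or more before moving aside. Lever sticks out along -x, grip runs along y. Twin trap doors, 27 mm up, are linked to the lever.
- release_lever (a joint): Lever angle, rad: 0 home (traps shut; lever rises outward at 30 degrees), grows as its pad is pressed down, stop at 0.87 (traps open). Pivot 84 mm from the starter's axis on its -x side, 100 mm above the underside. Its spring always drives it home; pressing the pad takes about 3 N at first, 6 N at the stop. More than about 11 N on the pad starts to tip the starter.
- lever_pad (a point): Centre of the upper face of the lever's wooden thumb pad (36 mm long, 34 mm wide, 9 mm thick), moving with it. At home 146 mm from the starter's axis and 141 mm above its underside; at the stop 155 mm from the axis and 79 mm above the underside.
- carry_grip (a point): Middle of the wooden carry grip, a round bar of 19 mm diameter and 100 mm length along the starter's y axis, its centre 152 mm above the underside, on the starter's axis, joined to the tube by a steel bail at both ends. Free underneath: 22 mm to the tube's top edge.
- jiko: Charcoal stove standing on the floor, heavy, does not move: hourglass sheet-metal body of 230 mm diameter with a fired-clay liner, rim 172 mm above the floor, three steel pot rests 14 mm high on the rim (87 mm from the axis at most). Origin: centre of its underside; z up.
- jiko_bowl (a point): Centre of the grate, the floor of the jiko's bowl, 64 mm above the floor. The bowl is 142 mm wide at the grate and 165 mm at the rim.
- slab: Flat grey paving slab on the floor, 260 x 260 mm and 30 mm thick, does not move. Origin: centre of its underside; the top is 30 mm above the origin; x and y along its edges.
- briquette1_center (a point): Centre of a round charcoal-dust briquette, a dark ball of 46 mm diameter, about 50 g. All four start inside the starter, on its trap doors.
- briquette2_center (a point): Centre of a round charcoal-dust briquette, a dark ball of 46 mm diameter, about 50 g. All four start inside the starter, on its trap doors.
- briquette3_center (a point): Centre of a round charcoal-dust briquette, a dark ball of 46 mm diameter, about 50 g. All four start inside the starter, on its trap doors.
- briquette4_center (a point): Centre of a round charcoal-dust briquette, a dark ball of 46 mm diameter, about 50 g. All four start inside the starter, on its trap doors.
- mug: Ceramic mug, 82 mm across and 95 mm tall, loose. Origin: centre of its underside. Leave alone.
- saucepan: Steel saucepan, 160 mm across and 85 mm tall with a long handle along its +x, reaching 230 mm from its axis, loose. Origin: centre of its underside. Leave alone.
- jug: Orange plastic jug with closed lid, 128 mm across, 203 mm tall, handle along its +x, loose. Origin: centre of its underside. Leave alone.
- dustpan: Grey plastic dustpan with hinged flap and short lever, 220 mm wide, 330 mm long with its handle along +x, 95 mm tall, loose. Origin: underside of the pan, at its middle. Leave alone.
There are look-alikes about, which are no part of the job. What is shaped like the part that bears briquette2_center but orange, purple or red is not meant.

How it is judged:
On the way, in this order (a step that is already met when the one before it is completed fails the run):
1. the release lever is pressed down to its stop (at least 0.82 of 0.87 rad) while the starter stands on the jiko (value of joint release_lever above 0.82 rad and horizontal distance between starter and jiko below 0.03 m and z of starter in the frame of jiko between 0.166 and 0.18 m and angle between starter's own z axis and vertical below 0.1 rad), for 0.1 s.
2. the lever has sprung back home (below 0.08 rad), all four briquettes lie in the jiko's bowl, and the starter still stands on the jiko (value of joint release_lever below 0.08 rad and horizontal distance between each of briquette1_center, briquette2_center, briquette3_center, briquette4_center and jiko_bowl below 0.08 m and z of briquette1_center in the frame of jiko between 0.08 and 0.17 m and z of briquette2_center in the frame of jiko between 0.08 and 0.17 m and z of briquette3_center in the frame of jiko between 0.08 and 0.17 m and z of briquette4_center in the frame of jiko between 0.08 and 0.17 m and horizontal distance between starter and jiko below 0.03 m and z of starter in the frame of jiko between 0.166 and 0.18 m and angle between starter's own z axis and vertical below 0.1 rad), for 0.2 s.
At the end, for the whole second after the job is handed in: All four briquettes in the jiko's bowl (within 80 mm of its axis, below the rim); starter upright (0.06 rad), at rest on the slab, its axis within 35 mm of the slab's centre along each edge direction; lever home (below 0.08 rad); mug, saucepan, jug and dustpan within 30 mm of their starts (horizontal distance between each of briquette1_center, briquette2_center, briquette3_center, briquette4_center and jiko_bowl below 0.08 m and z of briquette1_center in the frame of jiko between 0.08 and 0.17 m and z of briquette2_center in the frame of jiko between 0.08 and 0.17 m and z of briquette3_center in the frame of jiko between 0.08 and 0.17 m and z of briquette4_center in the frame of jiko between 0.08 and 0.17 m and value of joint release_lever below 0.08 rad and angle between starter's own z axis and vertical below 0.06 rad and x of starter in the frame of slab between -0.035 and 0.035 m and y of starter in the frame of slab between -0.035 and 0.035 m and z of starter in the frame of slab between 0.024 and 0.036 m and linear speed of starter below 0.02 m/s and distance of each of mug, saucepan, jug, dustpan from where it was at the start of the episode below 0.03 m); the robot touches nothing.
It fails at once if the starter is tipped over (more than 0.35 rad) (angle between starter's own z axis and vertical above 0.35 rad).
It fails at once if the starter is dropped or banged down: it moves faster than 0.4 m/s with its underside within 15 mm above the slab's top level (z of starter in the frame of slab below 0.045 m and linear speed of starter above 0.4 m/s).
It fails at once if the mug, saucepan, jug or dustpan is moved by more than 30 mm (distance of any of mug, saucepan, jug, dustpan from where it was at the start of the episode above 0.03 m).
It also fails if it takes over 64 s, if anything falls off the work surface, if the arm or the gripper's body presses on something with over 40 N, if the wrist force passes 120 N, or if a joint passes its speed limit or range.

ROBOT

A 6-joint arm with a two-finger parallel gripper is mounted at the origin on the work surface. World frame = base frame: x ahead of the robot, y to its left, z up, the work surface at z = 0. Lengths are in m, angles in rad, forces in N, time in s.
With the tool pointing down it reaches from about 0.35 to 0.975 m from the base axis. Payload 4.9 kg.
Tool frame: the origin (TCP) lies at the very end of the fingers, on their centre line; the grasp point (between the pads) lies ctrl.hold_point_z behind it (ctrl.hold_point_z is the distance from the TCP to the grasp point, in m); z points along the fingers, y is the line along which they close (so a half turn about z gives the same grasp; the last joint's range is limited). The gripper opens to 85 mm and grips with 20 to 120 N. Pads are 22 mm wide; open, the fingers measure 114 mm over their backs; the gripper's body (76 mm by 85 mm) begins 54 mm behind the grasp point. The pads swing forward as they close: fully open they stand 13 mm farther back than shut.
Start: joints at [-1.242, 0.053, 1.613, -0, 1.476, -0.119], TCP at [0.271, -0.563, 0.231] pointing down, gripper open.
Joint ranges: [-3.01, 3.01], [-1.01, 2.22], [0.06, 2.58], [-1.02, 4.17], [0.09, 2.62], [-3.14, 3.14]. Speed limits (rad/s): [2.57, 2.57, 3.14, 3.14, 3.14, 3.14].

INTERFACE

Orientations are given as a rotation vector (axis times angle).
In Python, from station import ctrl gives the robot as it stands. The module is installed in compiled form; this text tells all that it offers.
- The arm moves only by the tool jog_arm, never from a script. Its argument "deltas" is a list of rows, each a list of 3 entries, a list of its own where there are three numbers: the closure, from -1 (fully open) to 1 (shut), then the shift along the world's x, y, z scaled (see below), then the turn, a rotation vector about the world's x, y, z scaled (see below). A call has 1 to 12 rows; each row is the pose to reach, as a shift and turn from the pose commanded when the call began, turning the shorter way round; what a row does not reach only later rows make up. The controller multiplies each number of a shift by 0.4 m and each number of a turn by 180 degrees. A row lasts 1/12 s, in which the tool goes at most 41.7 mm and 7.16 degrees, less where a joint would pass 70% of its speed; a pose out of reach is approached as far as the arm can. A call with a number of a shift or a turn outside -1 to 1 is refused whole. A call with a gripper value outside its range is refused whole. The fingers move at their own pace and stop on an object; "squeeze" is the grip in N (left out, the last holds). Time passes only in rows, so rows that repeat a pose let the fingers close. It gives the time, the measured TCP pose, the force, the opening and the grip force at its end, in the units of the state.
- ctrl.get_obs(): the state, without advancing time (a new reading comes with each control period).
- ctrl.get_image(name): name is "side" or "top" or "wrist"; returns the picture (480x640x3 uint8, red, green, blue); there is no depth.
- ctrl.get_calibration(name): a dict with "K" (3x3 intrinsics, pixels), "extrinsics" (4x4, takes a point from world to camera coordinates). Camera axes: x right, y down, z forward; pixel columns grow to the right and rows downward; lengths in m; the calibration is good to about 2 mm. A picture is of the moment at which its call begins: read the wrist's pose just before it. get_calibration takes no time and is no camera call; for the wrist camera it gives the pose at the moment of the call.
- ctrl.finish_job(): hands the job in; it is judged then, once.
The state is a dict: "t": time; "q": joint angles; "dq": joint speeds; "effort": joint torques, N m; "tool_pos": TCP position; "tool_rot": TCP orientation; "contact_force": force on the tool from outside, world axes, zero at the start; "wrist_torque": the same for the moment, N m; "opening": finger opening in m; "grip_force": force on a finger pad.
Only numpy, scipy, OpenCV 4.12 (cv2) and the standard library are available. Lean on these libraries where they do the work, as an engineer would, in place of code of your own. Each camera call takes 0.05 s, during which the arm holds its last target. There are 200 camera calls.

## Working session

There is one attempt and no reset: what is moved stays moved. The work goes in short steps, Python scripts to look and compute and a tool call to move; the robot and the scene stay as the last step left them, time stands still between calls to the robot, and variables do not carry over. Pictures are saved under pics/ and viewed, at most 10 in all, crops included, and the job is handed in when it is done.

Besides the shell and the picture viewer there is one more tool, called after "Request:" as name(argument=value, ...), one argument or row to a line, values as JSON. jog_arm: Moves the arm, as the interface text tells. Its arguments: {"type":"object","properties":{"deltas":{"type":"array","items":{"type":"array"}},"squeeze":{"type":"number"}},"required":["deltas"]}

```bash
mkdir -p pics
python3 - <<'E'
from station import ctrl
import cv2
for n in("side","top"):
    cv2.imwrite(f"pics/{n}0.png",ctrl.get_image(n)[:,:,::-1])
    c=ctrl.get_calibration(n);print(n,c["K"].tolist(),c["extrinsics"].round(4).tolist())
o=ctrl.get_obs();print(o["t"],o["tool_pos"],o["tool_rot"],o["opening"],ctrl.hold_point_z)
E
```

```text
side [[541.3199321999751, 0.0, 326.5270947315484], [0.0, 541.3199321999751, 247.8783087352626], [0.0, 0.0, 1.0]] [[-0.9504, -0.3109, 0.0127, 0.523], [-0.2437, 0.7185, -0.6514, 0.2775], [0.1934, -0.6222, -0.7586, 1.5588], [0.0, 0.0, 0.0, 1.0]]
top [[568.7586250317568, 0.0, 326.22878027227523], [0.0, 568.7586250317568, 231.93102849063084], [0.0, 0.0, 1.0]] [[0.0032, -0.9997, 0.0224, -0.0336], [-0.9983, -0.0045, -0.0587, 0.5408], [0.0588, -0.0222, -0.998, 1.8291], [0.0, 0.0, 0.0, 1.0]]
0.1 [ 0.27042084 -0.56284006  0.23017667] [-3.06139248e+00 -6.97095441e-01  3.64183280e-04] 0.08556361109813582 0.0187
```

View pics/side0.png

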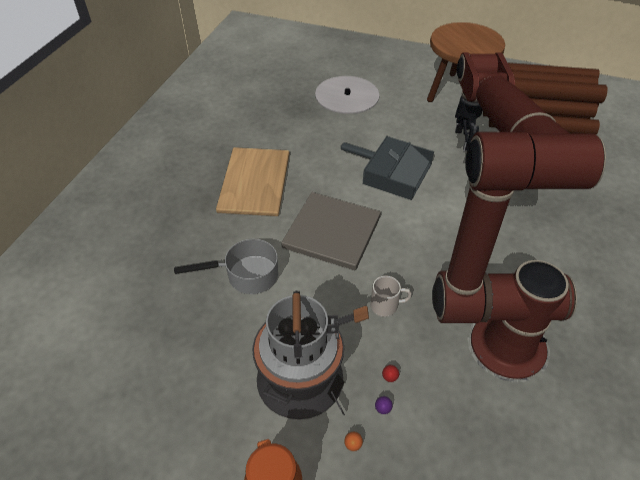

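View pics/top0.png

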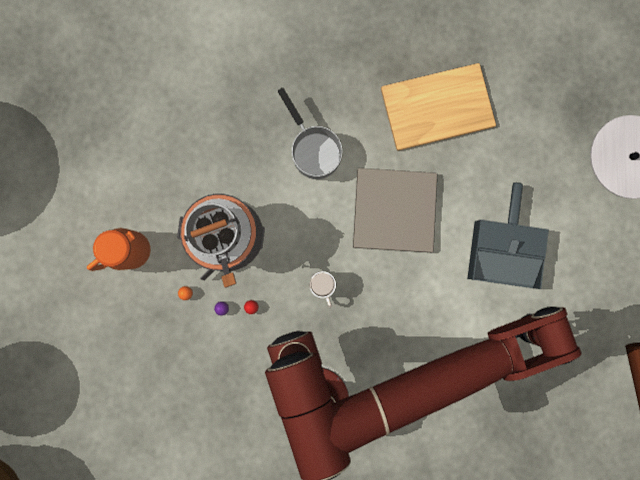

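Run:
```python
import cv2,numpy as np
t=cv2.imread("pics/top0.png")[180:300,160:260];s=cv2.imread("pics/side0.png")[280:400,260:380]
r=lambda a,k:cv2.resize(a,None,fx=k,fy=k,interpolation=cv2.INTER_CUBIC)
a=r(t,4);b=r(s,3.32)
h=min(a.shape[0],b.shape[0]);h2=max(a.shape[0],b.shape[0])
p=lambda im:cv2.copyMakeBorder(im,0,h2-im.shape[0],0,0,cv2.BORDER_CONSTANT)
cv2.imwrite("pics/crop1.png",np.hstack([p(a),p(b)]));print(a.shape,b.shape)
```

```text
(480, 400, 3) (398, 398, 3)
```

View pics/crop1.png

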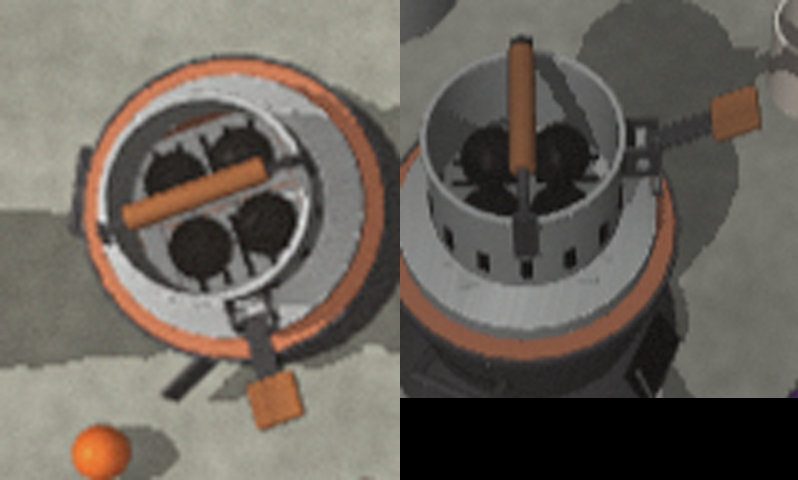

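```bash
cat > h.py <<'E'
import numpy as np
from station import ctrl
def ray(n,uv):
    c=ctrl.get_calibration(n);R=c["extrinsics"][:3,:3];t=c["extrinsics"][:3,3]
    return -R.T@t, R.T@np.linalg.solve(c["K"],[*uv,1])
def at(n,uv,z):
    o,d=ray(n,uv);return (o+d*(z-o[2])/d[2]).round(4)
def tri(a,b):
    A=[];y=[]
    for o,d in(a,b):
        d=d/np.linalg.norm(d);P=np.eye(3)-np.outer(d,d);A.append(P);y.append(P@o)
    return np.linalg.lstsq(np.vstack(A),np.hstack(y),rcond=None)[0].round(4)
def px(n,p):
    c=ctrl.get_calibration(n);q=c["K"]@(c["extrinsics"]@[*p,1])[:3];return (q[:2]/q[2]).round(1)
E
python3 - <<'E'
from h import *
g=[(208.75,228),(296.7,312.2)];p=[(228.5,280),(361.5,314)]
for n,z,k in(("grip",.324,g),("pad",.313,p)):
    print(n,at("top",k[0],z),at("side",k[1],z),tri(ray("top",k[0]),ray("side",k[1])))
a=at("top",(191,234),.324);b=at("top",(226.5,221.75),.324);print("grip ends",a,b,np.linalg.norm(a-b),np.degrees(np.arctan2(*(a-b)[[1,0]])))
s=np.array([at("top",c,.03) for c in((358,168),(437,173),(434,252),(353,247))]);print(s,s.mean(0),np.linalg.norm(s-np.roll(s,1,0),axis=1))
s=np.array([at("side",c,.03) for c in((315,194),(381,208),(355,264),(284,244))]);print(s.mean(0),np.linalg.norm(s-np.roll(s,1,0),axis=1))
print("mug",at("top",(322,284),.095),"pan",at("top",(317,151),.085),"jug",at("top",(112,248),.2),"jiko",at("top",(218,231),.172))
E
```

```text
grip [0.5319 0.2916 0.324 ] [0.5308 0.2916 0.324 ] [0.5314 0.2915 0.3236]
pad [0.3923 0.2384 0.313 ] [0.3906 0.2419 0.313 ] [0.3917 0.239  0.3084]
grip ends [0.5155 0.3388 0.324 ] [0.549  0.2442 0.324 ] 0.10035641484230096 109.50020614204634
[[ 0.7484 -0.1337  0.03  ]
 [ 0.7338 -0.3912  0.03  ]
 [ 0.4768 -0.3793  0.03  ]
 [ 0.4919 -0.1176  0.03  ]] [ 0.612725 -0.25545   0.03    ] [0.25700479 0.25791357 0.25727536 0.26213527]
[ 0.6076   -0.253775  0.03    ] [0.25454037 0.23842762 0.26837736 0.24178209]
mug [ 0.3751 -0.0172  0.095 ] pan [ 7.92e-01 -1.00e-04  8.50e-02] jug [0.4807 0.592  0.2   ] jiko [0.533  0.2922 0.172 ]
```

Request:
jog_arm(
  deltas=[
    [1,[0.05,0.05,0.1],[0,0,0]],
    [1,[0.1,0.1,0.2],[0,0,0]],
    [1,[0.5725,0.9075,0.5],[0,0,-0.02]],
    [1,[0.5725,0.9075,0.5],[0,0,-0.03]],
    [1,[0.5725,0.9075,0.5],[0,0,-0.03]],
    [1,[0.5725,0.9075,0.5],[0,0,-0.03]],
    [1,[0.5725,0.9075,0.5],[0,0,-0.03]],
    [1,[0.5725,0.9075,0.5],[0,0,-0.03]],
    [1,[0.5725,0.9075,0.5],[0,0,-0.03]],
    [1,[0.5725,0.9075,0.5],[0,0,-0.03]],
    [1,[0.5725,0.9075,0.5],[0,0,-0.03]],
    [1,[0.5725,0.9075,0.5],[0,0,-0.03]],
  ],
  squeeze=40,
)

```text
t: 1.1
tool_pos: [0.5006, -0.1976, 0.4324]
tool_rot: [3.092, 0.556, 0.002]
contact_force: [0.4, -0.2, -0.4]
opening: -0.0001
grip_force: 0.0
```

Request:
jog_arm(
  deltas=[
    [1,[-0.2625,1.0,0],[0,0,0]],
    [1,[-0.2625,1.0,0],[0,0,0]],
    [1,[-0.2625,1.0,0],[0,0,0]],
    [1,[-0.2625,1.0,0],[0,0,0]],
    [1,[-0.2625,1.0,0],[0,0,0]],
    [1,[-0.2625,1.0,0],[0,0,0]],
    [1,[-0.2625,1.0,0],[0,0,0]],
    [1,[-0.2625,1.0,0],[0,0,0]],
    [1,[-0.2625,1.0,0],[0,0,0]],
    [1,[-0.2625,1.0,0],[0,0,0]],
    [1,[-0.2625,1.0,0],[0,0,0]],
    [1,[-0.2625,1.0,0],[0,0,0]],
  ],
)

```text
t: 2.1
tool_pos: [0.3937, 0.2013, 0.4308]
tool_rot: [3.091, 0.56, -0.001]
contact_force: [0.5, -0.7, -0.7]
opening: -0.0003
grip_force: 0.0
```

Run:
```python
from h import *
import cv2
o=ctrl.get_obs();print(o["t"],o["tool_pos"].round(4),o["q"].round(3))
w=ctrl.get_image("wrist");c=ctrl.get_calibration("wrist");cv2.imwrite("pics/w1.png",w[:,:,::-1])
for p in([.532,.2915,.324],[.3948,.2416,.313],o["tool_pos"]):print(px("wrist",p))
```

```text
2.1 [0.3937 0.2013 0.4308] [ 0.304 -0.424  1.703 -0.     1.863  1.517]
[238.6 -74.1]
[251.6 208.1]
[310.9 316.7]
```

View pics/w1.png

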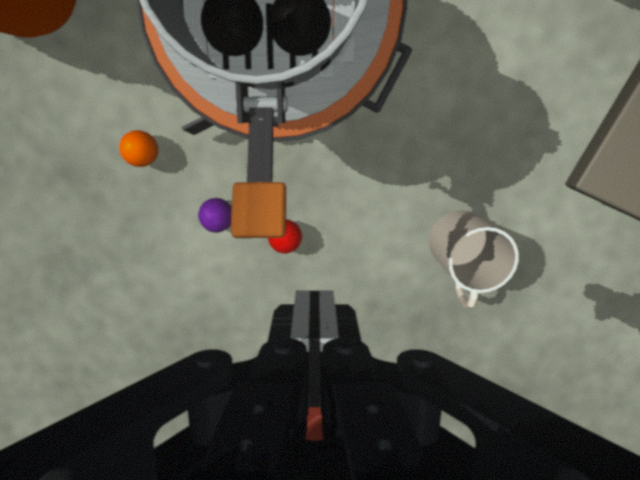

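Run:
```python
from h import *
p=at("wrist",(259,210),.313);print(p,at("wrist",(259,210),.3085))
u=np.array([np.cos(np.radians(20)),np.sin(np.radians(20))])
for s in(np.array([.532,.2915]),):print((p[:2]-s),np.linalg.norm(p[:2]-s),np.degrees(np.arctan2(*(s-p[:2])[::-1])))
print(px("wrist",[.3917,.239,.3084]))
```

```text
[0.3952 0.2369 0.313 ] [0.3941 0.2372 0.3085]
[-0.1368 -0.0546] 0.14729358438166953 21.758069268057444
[255.  212.5]
```

Request:
jog_arm(
  deltas=[
    [1,[-0.0215,0.09,0],[0,0,0]],
    [1,[-0.0215,0.09,0],[0,0,0]],
    [1,[-0.0215,0.09,-0.08],[0,0,0]],
    [1,[-0.0215,0.09,-0.16],[0,0,0]],
    [1,[-0.0215,0.09,-0.24],[0,0,0]],
    [1,[-0.0215,0.09,-0.24],[0,0,0]],
    [1,[-0.0215,0.09,-0.24],[0,0,0]],
  ],
)

```text
t: 2.73
tool_pos: [0.3857, 0.2341, 0.3334]
tool_rot: [3.092, 0.549, -0.007]
contact_force: [0.6, 0.3, 1.4]
opening: -0.0004
grip_force: 0.0
```

Request:
jog_arm(
  deltas=[
    [1,[0,0,-0.0125],[0,0,0]],
    [1,[0,0,-0.025],[0,0,0]],
    [1,[0,0,-0.0375],[0,0,0]],
    [1,[0,0,-0.05],[0,0,0]],
    [1,[0,0,-0.0625],[0,0,0]],
    [1,[0,0,-0.075],[0,0,0]],
    [1,[0,0,-0.0875],[0,0,0]],
    [1,[0,0,-0.1],[0,0,0]],
    [1,[0,0,-0.1125],[0,0,0]],
    [1,[0,0,-0.125],[0,0,0]],
    [1,[0,0,-0.1375],[0,0,0]],
    [1,[0,0,-0.15],[0,0,0]],
  ],
)

```text
t: 3.73
tool_pos: [0.3858, 0.2356, 0.2748]
tool_rot: [3.093, 0.552, -0.001]
contact_force: [-1.8, -1.2, 1.8]
opening: -0.0002
grip_force: 1.2
```

Request:
jog_arm(
  deltas=[
    [1,[0,0,-0.008],[0,0,0]],
    [1,[0,0,-0.016],[0,0,0]],
    [1,[0,0,-0.024],[0,0,0]],
    [1,[0,0,-0.032],[0,0,0]],
    [1,[0,0,-0.032],[0,0,0]],
  ],
)

```text
t: 4.15
tool_pos: [0.386, 0.2356, 0.2618]
tool_rot: [3.092, 0.552, -0.0]
contact_force: [0.7, -0.3, -0.2]
opening: -0.0001
grip_force: 0.0
```

Run:
```python
from h import *
import cv2
o=ctrl.get_obs();print(o["t"],o["tool_pos"].round(4),o["contact_force"])
w=ctrl.get_image("wrist");s=ctrl.get_image("side")[280:400,260:380]
a=cv2.resize(w[:,:,::-1],(426,320));b=cv2.resize(s[:,:,::-1],(320,320),interpolation=cv2.INTER_CUBIC)
cv2.imwrite("pics/p1.png",np.hstack([a,b]))
```

```text
4.15 [0.386  0.2356 0.2618] [ 0.72885928 -0.33893032 -0.17635365]
```

View pics/p1.png

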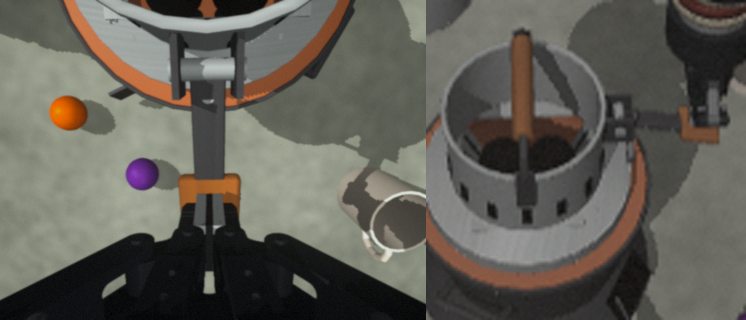

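Request:
jog_arm(
  deltas=[
    [1,[0,0,-0.005],[0,0,0]],
    [1,[0,0,-0.01],[0,0,0]],
    [1,[0,0,-0.0125],[0,0,0]],
    [1,[0,0,-0.0125],[0,0,0]],
  ],
)

```text
t: 4.58
tool_pos: [0.3861, 0.2357, 0.2575]
tool_rot: [-3.093, -0.552, -0.001]
contact_force: [-0.8, -0.9, 0.9]
opening: -0.0001
grip_force: 0.1
```

Run:
```python
from h import *
import cv2
for i in range(4):
    s=ctrl.get_image("side")
    o=ctrl.get_obs();print(o["t"],o["tool_pos"].round(4),o["contact_force"].round(2),o["wrist_torque"].round(2))
s=s[280:400,260:380];w=ctrl.get_image("wrist")
a=cv2.resize(w[:,:,::-1],(426,320));b=cv2.resize(s[:,:,::-1],(320,320),interpolation=cv2.INTER_CUBIC)
cv2.imwrite("pics/p2.png",np.hstack([a,b]))
```

```text
4.6333 [0.386  0.2356 0.2575] [-0.21 -0.58  0.16] [-0.   -0.08  0.08]
4.6833 [0.3859 0.2356 0.2574] [0.17 0.05 1.23] [-0.01 -0.06 -0.01]
4.7333 [0.386  0.2356 0.2575] [ 0.65 -0.14  0.63] [-0.05 -0.03  0.05]
4.7833 [0.386  0.2356 0.2574] [ 0.05 -0.18  0.7 ] [ 0.05 -0.01 -0.05]
```

View pics/p2.png

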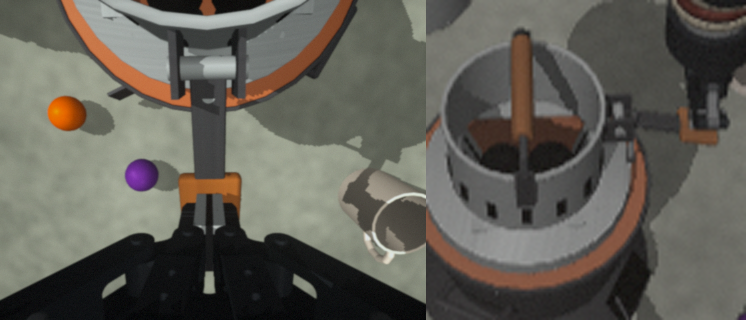

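```bash
cat >> h.py <<'E'
def pad(th,a,b,c=0,yaw=21,S=(.532,.2915),z0=.172):
    # a along lever, b across, c normal
    t=np.radians(30)-th;f=np.arctan2(41,62)-th
    r=.084+.0743*np.cos(f)+a*np.cos(t)-c*np.sin(t);h=.1+.0743*np.sin(f)+a*np.sin(t)+c*np.cos(t)
    y=np.radians(yaw);u=np.array([np.cos(y),np.sin(y)]);v=np.array([-u[1],u[0]])
    return [*(np.array(S)-r*u+b*v),z0+h]
E
python3 - <<'E'
from h import *
import cv2
for th in(.5,.6,.7,.8,.87):
    print(th,[px("wrist",pad(th,-.018,b,c)) for c in(0,-.009) for b in(.017,-.017)],[px("side",pad(th,a,0)) for a in (-.018,.018)])
w=ctrl.get_image("wrist")[220:340,240:390];s=ctrl.get_image("side")[290:350,310:390]
cv2.imwrite("pics/p3.png",np.hstack([cv2.resize(w,(400,320),interpolation=2),cv2.resize(s,(400,320),interpolation=2)])[:,:,::-1])
o=ctrl.get_obs();print(o["effort"].round(2))
E
```

```text
0.5 [array([258.9, 298.6]), array([369.8, 297.2]), array([262.4, 287.9]), array([366.3, 286.6])] [array([356.3, 320.9]), array([371.5, 320.2])]
0.6 [array([261.2, 292.3]), array([367.6, 290.9]), array([264.2, 279.9]), array([364.4, 278.6])] [array([356.3, 322.2]), array([371.3, 322.3])]
0.7 [array([263.1, 284.8]), array([365.6, 283.5]), array([265.8, 271. ]), array([362.7, 269.8])] [array([356.1, 323.5]), array([370.7, 324.5])]
0.8 [array([264.9, 276.4]), array([363.7, 275.2]), array([267.2, 261.4]), array([361.2, 260.2])] [array([355.6, 324.8]), array([369.8, 326.5])]
0.87 [array([266. , 270.1]), array([362.6, 268.8]), array([268.1, 254.3]), array([360.2, 253.1])] [array([355.1, 325.7]), array([368.9, 328. ])]
[ 2.000e-02 -2.068e+01 -3.745e+01  0.000e+00  5.000e-02 -0.000e+00]
```

View pics/p3.png

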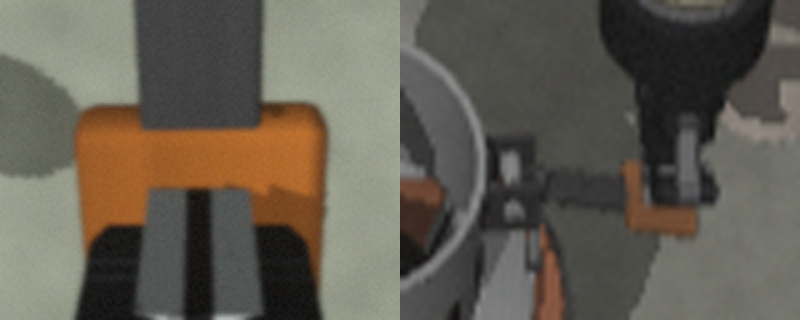

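Request:
jog_arm(
  deltas=[
    [1,[0,0,-0.0025],[0,0,0]],
    [1,[0,0,-0.005],[0,0,0]],
    [1,[0,0,-0.005],[0,0,0]],
    [1,[0,0,-0.005],[0,0,0]],
  ],
)

```text
t: 5.27
tool_pos: [0.3863, 0.2357, 0.256]
tool_rot: [-3.092, -0.552, -0.002]
contact_force: [0.2, -0.7, 3.5]
opening: 0.0001
grip_force: 1.7
```

Run:
```python
from h import *
import cv2
w=ctrl.get_image("wrist");o=ctrl.get_obs();print(o["t"],o["tool_pos"].round(4),o["contact_force"].round(2),o["effort"].round(2))
hsv=cv2.cvtColor(w,cv2.COLOR_RGB2HSV)
# pad column left of lever: rows where orange begins, column 280 and 350
for c in(280,285,345,350):
    m=(hsv[235:300,c,1]>150)&(hsv[235:300,c,0]<20);i=235+np.flatnonzero(m);print(c,i[:1],w[255:285,c,0].tolist())
for th in(.78,.82,.87):print(th,[px("wrist",pad(th,-.018,b,c)) for c in(0,-.009) for b in(.017,-.017)])
```

```text
5.3167 [0.3863 0.2357 0.256 ] [1.01 0.27 3.32] [ 4.000e-02 -1.931e+01 -3.555e+01  1.000e-02  9.000e-02 -0.000e+00]
280 [261] [162, 156, 151, 139, 113, 99, 104, 109, 113, 122, 125, 132, 141, 148, 157, 163, 168, 166, 168, 168, 163, 162, 161, 159, 158, 161, 162, 158, 159, 159]
285 [261] [158, 154, 152, 137, 112, 96, 99, 101, 116, 120, 130, 137, 142, 151, 157, 170, 173, 172, 174, 169, 167, 166, 169, 163, 162, 162, 164, 166, 162, 163]
345 [260] [156, 155, 141, 111, 82, 90, 105, 122, 133, 136, 146, 154, 160, 172, 179, 184, 186, 182, 182, 183, 181, 181, 177, 178, 175, 174, 176, 179, 175, 177]
350 [260] [158, 157, 144, 116, 106, 107, 118, 126, 132, 141, 145, 156, 166, 177, 182, 187, 190, 188, 185, 183, 181, 179, 178, 179, 177, 178, 179, 179, 179, 174]
0.78 [array([264.1, 280.6]), array([364.6, 279.3]), array([266.6, 265.6]), array([361.9, 264.4])]
0.82 [array([264.8, 277. ]), array([363.9, 275.8]), array([267.1, 261.6]), array([361.3, 260.4])]
0.87 [array([265.6, 272.4]), array([363. , 271.2]), array([267.7, 256.4]), array([360.6, 255.2])]
```

Request:
jog_arm(
  deltas=[
    [1,[0,0,-0.0015],[0,0,0]],
    [1,[0,0,-0.0015],[0,0,0]],
    [1,[0,0,-0.0015],[0,0,0]],
  ],
)

```text
t: 5.57
tool_pos: [0.3862, 0.2357, 0.2567]
tool_rot: [-3.093, -0.552, -0.002]
contact_force: [-3.6, -1.5, 10.6]
opening: -0.0005
grip_force: 5.5
```

Run:
```python
from h import *
import cv2
w=ctrl.get_image("wrist");s=ctrl.get_image("side");t=ctrl.get_image("top");o=ctrl.get_obs();print(o["t"],o["tool_pos"].round(4),o["contact_force"].round(2),o["effort"].round(2))
w=w[220:340,240:390]
r=lambda a:cv2.resize(a,(266,266),interpolation=2)
cv2.imwrite("pics/p4.png",np.hstack([r(w),r(s[280:380,270:370]),r(t[180:280,165:265])])[:,:,::-1])
```

```text
5.7167 [0.3862 0.2357 0.257 ] [-2.67 -1.21 10.74] [ -0.17 -16.02 -32.76   0.07  -0.99  -0.  ]
```

View pics/p4.png

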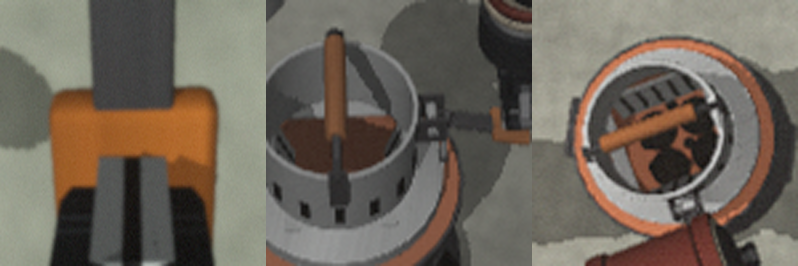

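Request:
jog_arm(
  deltas=[
    [1,[0,0,-0.002],[0,0,0]],
    [1,[0,0,-0.004],[0,0,0]],
    [1,[0,0,-0.004],[0,0,0]],
    [1,[0,0,-0.004],[0,0,0]],
  ],
)

```text
t: 6.05
tool_pos: [0.3863, 0.2357, 0.2561]
tool_rot: [-3.092, -0.553, -0.003]
contact_force: [-4.2, -2.8, 13.7]
opening: 0.0001
grip_force: 6.8
```

Run:
```python
from h import *
import cv2
w=ctrl.get_image("wrist");s=ctrl.get_image("side");o=ctrl.get_obs();print(o["t"],o["tool_pos"].round(4),o["contact_force"].round(2))
cv2.imwrite("pics/s5.png",s[:,:,::-1]);cv2.imwrite("pics/w5.png",w[:,:,::-1])
g=cv2.cvtColor(w,cv2.COLOR_RGB2HSV)
for c in(280,285,345,350):
    m=(g[235:300,c,1]>150)&(g[235:300,c,0]<20);i=235+np.flatnonzero(m);print(c,i[:1],w[255:285,c,0].tolist())
for th in(.78,.82,.87):print(th,[px("wrist",pad(th,-.018,b,c)) for c in(0,-.009) for b in(.017,-.017)])
# starter shift vs first side image
a=cv2.cvtColor(cv2.imread("pics/side0.png"),6).astype(np.float32);b=cv2.cvtColor(s,cv2.COLOR_RGB2GRAY).astype(np.float32)
for sl in((slice(330,365),slice(268,328)),(slice(290,330),slice(290,303))):print(cv2.phaseCorrelate(a[sl],b[sl]))
```

```text
6.15 [0.3863 0.2358 0.2561] [-3.55 -2.64 13.04]
280 [262] [157, 154, 154, 149, 139, 106, 102, 103, 110, 116, 122, 127, 135, 141, 151, 159, 166, 169, 169, 167, 166, 166, 163, 162, 164, 157, 159, 160, 159, 158]
285 [262] [156, 154, 157, 148, 132, 106, 95, 104, 106, 118, 124, 126, 136, 146, 151, 165, 169, 172, 172, 172, 168, 168, 169, 167, 164, 165, 167, 164, 165, 165]
345 [261] [157, 154, 157, 141, 104, 93, 103, 116, 124, 134, 141, 149, 159, 169, 174, 179, 185, 188, 185, 184, 180, 175, 179, 177, 177, 175, 177, 175, 175, 174]
350 [261] [162, 160, 160, 143, 115, 105, 111, 116, 128, 134, 143, 149, 158, 168, 171, 183, 188, 188, 187, 187, 179, 183, 180, 179, 180, 173, 180, 178, 176, 180]
0.78 [array([264.2, 280.6]), array([364.5, 279.3]), array([266.6, 265.6]), array([361.8, 264.4])]
0.82 [array([264.8, 277. ]), array([363.8, 275.7]), array([267.1, 261.6]), array([361.2, 260.4])]
0.87 [array([265.6, 272.4]), array([362.9, 271.1]), array([267.7, 256.4]), array([360.5, 255.2])]
((-0.544176751260327, 0.009758143195149671), 0.7326991606641698)
((0.26609924411641295, 0.19331707271056686), 0.617356980641683)
```

Request:
jog_arm(
  deltas=[
    [1,[0,0,0.02],[0,0,0]],
    [1,[0,0,0.04],[0,0,0]],
    [1,[0,0,0.06],[0,0,0]],
    [1,[0,0,0.08],[0,0,0]],
    [1,[0,0,0.1],[0,0,0]],
    [1,[0,0,0.12],[0,0,0]],
    [1,[0,0,0.14],[0,0,0]],
    [1,[0,0,0.16],[0,0,0]],
    [1,[0,0,0.18],[0,0,0]],
    [1,[0,0,0.28],[0,0,0]],
    [1,[-0.03,0,0.38],[0,0,0]],
    [1,[-0.03,0,0.4425],[0,0,0]],
  ],
)

```text
t: 7.15
tool_pos: [0.3728, 0.2356, 0.4341]
tool_rot: [-3.092, -0.553, -0.002]
contact_force: [1.0, 0.4, 1.6]
opening: 0.0002
grip_force: 0.0
```

Run:
```python
from h import *
import cv2
w=ctrl.get_image("wrist");s=ctrl.get_image("side");t=ctrl.get_image("top");o=ctrl.get_obs();print(o["t"],o["tool_pos"].round(4),o["contact_force"].round(2))
print(px("wrist",pad(0,0,0)))
r=lambda a:cv2.resize(a,(266,266),interpolation=2)
cv2.imwrite("pics/p6.png",np.hstack([r(w[0:480,80:560]),r(s[280:380,270:370]),r(t[180:280,165:265])])[:,:,::-1])
```

```text
7.3 [0.3742 0.2358 0.4332] [-0.65  0.17 -0.37]
[321.2 198. ]
```

View pics/p6.png

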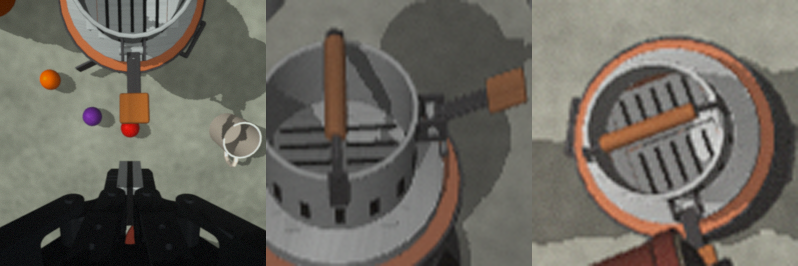

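Request:
jog_arm(
  deltas=[
    [-1,[0.394,0.139,0],[0,0,0.5]],
    [-1,[0.394,0.139,0],[0,0,0.5]],
    [-1,[0.394,0.139,0],[0,0,0.5]],
    [-1,[0.394,0.139,0],[0,0,0.5]],
    [-1,[0.394,0.139,0],[0,0,0.5]],
    [-1,[0.394,0.139,0],[0,0,0.5]],
    [-1,[0.394,0.139,0],[0,0,0.5]],
    [-1,[0.394,0.139,0],[0,0,0.5]],
    [-1,[0.394,0.139,0],[0,0,0.5]],
    [-1,[0.394,0.139,0],[0,0,0.5]],
    [-1,[0.394,0.139,0],[0,0,0.5]],
    [-1,[0.394,0.139,0],[0,0,0.5]],
  ],
)

```text
t: 8.3
tool_pos: [0.531, 0.291, 0.4275]
tool_rot: [-1.877, -2.516, 0.007]
contact_force: [-0.3, 0.7, 1.0]
opening: 0.0854
grip_force: 0.0
```

Request:
jog_arm(
  deltas=[
    [-1,[0,0,0],[0,0,0.0225]],
    [-1,[0,0,0],[0,0,0.0225]],
    [-1,[0,0,0],[0,0,0.0225]],
  ],
)

```text
t: 8.55
tool_pos: [0.5312, 0.291, 0.4282]
tool_rot: [-1.798, -2.574, 0.005]
contact_force: [-0.5, 0.6, -0.1]
opening: 0.0854
grip_force: 0.0
```

Run:
```python
from h import *
import cv2
w=ctrl.get_image("wrist");o=ctrl.get_obs();print(o["t"],o["tool_pos"].round(4),o["tool_rot"].round(3),o["q"].round(2),o["opening"])
cv2.imwrite("pics/w7.png",w[:,:,::-1])
y=np.radians(20.5);v=np.array([-np.sin(y),np.cos(y),0])
for k in(-.05,0,.05):print(px("wrist",np.array([.532,.2915,.324])+k*v))
```

```text
8.6 [0.5313 0.2911 0.4287] [-1.798 -2.574  0.004] [ 0.38 -0.03  1.38 -0.    1.8   0.03] 0.08519444105754757
[315.5 312.8]
[315.  236.3]
[314.4 151.1]
```

View pics/w7.png

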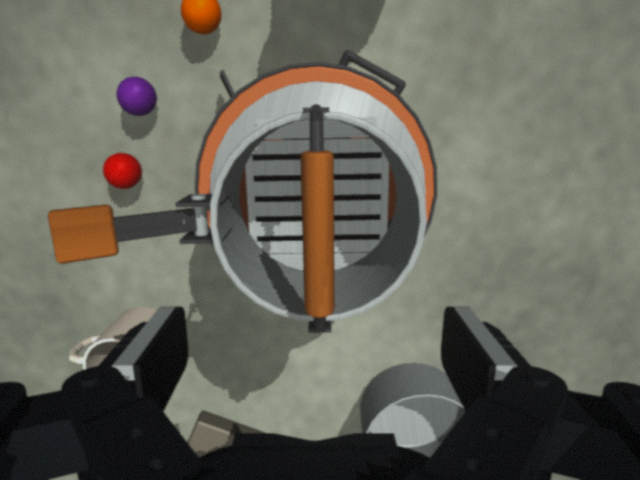

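Request:
jog_arm(
  deltas=[
    [-1,[0.0035,0.001,-0.07],[0,0,0]],
    [-1,[0.0035,0.001,-0.14],[0,0,0]],
    [-1,[0.0035,0.001,-0.2],[0,0,0]],
    [-1,[0.0035,0.001,-0.25],[0,0,0]],
    [-1,[0.0035,0.001,-0.29],[0,0,0]],
    [-1,[0.0035,0.001,-0.311],[0,0,0]],
    [-1,[0.0035,0.001,-0.311],[0,0,0]],
    [-1,[0.0035,0.001,-0.311],[0,0,0]],
  ],
)

```text
t: 9.27
tool_pos: [0.5329, 0.2916, 0.3058]
tool_rot: [-1.797, -2.577, 0.001]
contact_force: [0.7, 0.3, 1.0]
opening: 0.0855
grip_force: 0.0
```

Request:
jog_arm(
  deltas=[
    [0,[0,0,0],[0,0,0]],
    [0.4,[0,0,0],[0,0,0]],
    [0.6,[0,0,0],[0,0,0]],
    [0.8,[0,0,0],[0,0,0]],
    [1,[0,0,0],[0,0,0]],
    [1,[0,0,0],[0,0,0]],
    [1,[0,0,0],[0,0,0]],
    [1,[0,0,0],[0,0,0]],
  ],
  squeeze=70,
)

```text
t: 9.93
tool_pos: [0.533, 0.2916, 0.3066]
tool_rot: [1.796, 2.577, 0.001]
contact_force: [-1.6, -0.3, 3.9]
opening: 0.0169
grip_force: 68.1
```

Request:
jog_arm(
  deltas=[
    [1,[0,0,0.01],[0,0,0]],
    [1,[0,0,0.02],[0,0,0]],
    [1,[0,0,0.035],[0,0,0]],
    [1,[0,0,0.05],[0,0,0]],
    [1,[0,0,0.07],[0,0,0]],
    [1,[0,0,0.09],[0,0,0]],
    [1,[0,0,0.11],[0,0,0]],
    [1,[0,0,0.13],[0,0,0]],
    [1,[0,0,0.15],[0,0,0]],
    [1,[0,0,0.15],[0,0,0]],
    [1,[0,0,0.15],[0,0,0]],
  ],
  squeeze=90,
)

```text
t: 10.85
tool_pos: [0.5333, 0.2918, 0.367]
tool_rot: [1.796, 2.577, 0.002]
contact_force: [-0.8, -0.4, -8.3]
opening: 0.0164
grip_force: 88.0
```

Run:
```python
from h import *
import cv2
o=ctrl.get_obs();print(o["t"],o["tool_pos"].round(4),o["contact_force"].round(2),o["wrist_torque"].round(2),o["opening"])
for n in("side","top","wrist"):cv2.imwrite(f"pics/{n}8.png",ctrl.get_image(n)[:,:,::-1])
# dark balls count in jiko? print top crop stats of briquette-dark pixels
t=cv2.imread("pics/top8.png");print(px("top",[.532,.2915,.1]),px("side",[.532,.2915,.1]))
print("slab check",px("top",[.611,-.255,.03]))
```

```text
10.85 [0.5333 0.2918 0.367 ] [-0.85 -0.39 -8.29] [ 0.05 -0.09  0.05] 0.01637785097675033
[222.1 232.7] [298.8 360.5]
slab check [395.4 210.4]
```

Request:
jog_arm(
  deltas=[
    [1,[0.003,-0.02,0],[0,0,0]],
    [1,[0.009,-0.06,0],[0,0,0]],
    [1,[0.016,-0.11,0],[0,0,0]],
    [1,[0.024,-0.17,0],[0,0,0]],
    [1,[0.033,-0.23,0],[0,0,0]],
    [1,[0.043,-0.3,0],[0,0,0]],
    [1,[0.053,-0.37,0],[0,0,0]],
    [1,[0.063,-0.44,0],[0,0,0]],
    [1,[0.073,-0.51,0],[0,0,0]],
    [1,[0.083,-0.58,0],[0,0,0]],
    [1,[0.093,-0.65,0],[0,0,0]],
    [1,[0.103,-0.72,0],[0,0,0]],
  ],
)

```text
t: 12.0
tool_pos: [0.5738, 0.0017, 0.3655]
tool_rot: [-1.796, -2.577, 0.001]
contact_force: [0.3, 0.2, -7.6]
opening: 0.0162
grip_force: 88.0
```

Request:
jog_arm(
  deltas=[
    [1,[0.01,-0.07,0],[0,0,0]],
    [1,[0.02,-0.14,0],[0,0,0]],
    [1,[0.03,-0.21,0],[0,0,0]],
    [1,[0.04,-0.28,0],[0,0,0]],
    [1,[0.05,-0.35,0],[0,0,0]],
    [1,[0.06,-0.42,0],[0,0,0]],
    [1,[0.07,-0.49,0],[0,0,0]],
    [1,[0.08,-0.55,0],[0,0,0]],
    [1,[0.086,-0.6,0],[0,0,0]],
    [1,[0.09,-0.63,0],[0,0,0]],
    [1,[0.092,-0.646,0],[0,0,0]],
    [1,[0.092,-0.646,0],[0,0,0]],
  ],
)

```text
t: 13.0
tool_pos: [0.6107, -0.2559, 0.3652]
tool_rot: [-1.798, -2.575, 0.0]
contact_force: [0.5, -0.3, -8.0]
opening: 0.0165
grip_force: 88.0
```

Run:
```python
from h import *
import cv2
o=ctrl.get_obs();print(o["t"],o["tool_pos"].round(4),o["tool_rot"].round(3),o["contact_force"].round(2),o["wrist_torque"].round(2),o["opening"])
t=ctrl.get_image("top");s=ctrl.get_image("side");cv2.imwrite("pics/top9.png",t[:,:,::-1]);cv2.imwrite("pics/side9.png",s[:,:,::-1])
# briquettes in the bowl: dark low-saturation blobs seen from top inside jiko
c=t[195:270,180:260];g=cv2.cvtColor(c,cv2.COLOR_RGB2GRAY)
m=cv2.resize((g<45).astype(np.uint8)*255,(40,38),interpolation=cv2.INTER_AREA)>127
print("\n".join("".join("#" if x else "." for x in r) for r in m))
```

```text
13.0 [ 0.6107 -0.2559  0.3652] [-1.798 -2.575  0.   ] [ 0.48 -0.35 -7.99] [-0.09 -0.07 -0.02] 0.016501294203643817
........................................
........................................
........................................
........................................
........................................
........................................
........................................
........................................
........................................
........................................
........................................
......................###...............
..................##.######.............
....................#.######............
..............####..#...###.............
.............######.#######.............
.............#######.######.............
............########..#####..##.........
.............######......###............
.............######...#######...........
.............######...########..........
.................###...#..####..........
................#####..#######..........
...............#######.######...........
...............#######..####............
...............#######....##............
................#####...................
.................###..##................
........................................
........................................
........................................
........................................
........................................
........................................
........................................
........................................
........................................
........................................
```

Request:
jog_arm(
  deltas=[
    [1,[0,0,-0.02],[0,0,0]],
    [1,[0,0,-0.06],[0,0,0]],
    [1,[0,0,-0.11],[0,0,0]],
    [1,[0,0,-0.16],[0,0,0]],
    [1,[0,0,-0.21],[0,0,0]],
    [1,[0,0,-0.26],[0,0,0]],
    [1,[0,0,-0.31],[0,0,0]],
    [1,[0,0,-0.36],[0,0,0]],
    [1,[0,0,-0.41],[0,0,0]],
    [1,[0,0,-0.44],[0,0,0]],
    [1,[0,0,-0.455],[0,0,0]],
    [1,[0,0,-0.4625],[0,0,0]],
  ],
)

```text
t: 14.1
tool_pos: [0.6105, -0.2538, 0.1795]
tool_rot: [-1.794, -2.576, 0.0]
contact_force: [0.6, -0.6, -7.9]
opening: 0.0166
grip_force: 88.0
```

Request:
jog_arm(
  deltas=[
    [1,[0,0,-0.005],[0,0,0]],
    [1,[0,0,-0.01],[0,0,0]],
    [1,[0,0,-0.015],[0,0,0]],
    [1,[0,0,-0.02],[0,0,0]],
    [1,[0,0,-0.025],[0,0,0]],
    [1,[0,0,-0.03],[0,0,0]],
    [1,[0,0,-0.03],[0,0,0]],
  ],
)

```text
t: 14.68
tool_pos: [0.6108, -0.2547, 0.1684]
tool_rot: [-1.796, -2.577, 0.0]
contact_force: [-0.1, -0.2, -8.4]
opening: 0.0163
grip_force: 88.0
```

Still hanging freely; creep on down to contact.

Request:
jog_arm(
  deltas=[
    [1,[0,0,-0.0025],[0,0,0]],
    [1,[0,0,-0.005],[0,0,0]],
    [1,[0,0,-0.0075],[0,0,0]],
    [1,[0,0,-0.01],[0,0,0]],
    [1,[0,0,-0.01],[0,0,0]],
  ],
)

```text
t: 15.1
tool_pos: [0.6112, -0.2548, 0.1651]
tool_rot: [1.796, 2.577, 0.0]
contact_force: [0.9, 0.6, -8.0]
opening: 0.0166
grip_force: 88.4
```

Request:
jog_arm(
  deltas=[
    [1,[0,0,-0.0025],[0,0,0]],
    [1,[0,0,-0.005],[0,0,0]],
    [1,[0,0,-0.005],[0,0,0]],
    [1,[0,0,-0.005],[0,0,0]],
  ],
)

```text
t: 15.43
tool_pos: [0.6117, -0.2547, 0.1647]
tool_rot: [1.795, 2.576, 0.001]
contact_force: [-1.3, 4.3, 3.2]
opening: 0.0164
grip_force: 89.2
```

Request:
jog_arm(
  deltas=[
    [1,[0,0,0],[0,0,0]],
    [1,[0,0,0],[0,0,0]],
    [1,[0,0,0],[0,0,0]],
    [0.5,[0,0,0],[0,0,0]],
    [0,[0,0,0],[0,0,0]],
    [-0.5,[0,0,0],[0,0,0]],
    [-1,[0,0,0],[0,0,0]],
    [-1,[0,0,0],[0,0,0]],
    [-1,[0,0,0],[0,0,0]],
    [-1,[0,0,0],[0,0,0]],
  ],
  squeeze=20,
)

```text
t: 16.27
tool_pos: [0.611, -0.2549, 0.1628]
tool_rot: [1.796, 2.577, -0.0]
contact_force: [0.1, -0.4, 0.1]
opening: 0.0854
grip_force: 0.0
```

Request:
jog_arm(
  deltas=[
    [-1,[0,0,0.03],[0,0,0]],
    [-1,[0,0,0.08],[0,0,0]],
    [-1,[0,0,0.14],[0,0,0]],
    [-1,[0,0,0.22],[0,0,0]],
    [-1,[0,0,0.3],[0,0,0]],
    [-1,[0,0,0.4],[0,0,0]],
    [-1,[0,0,0.5],[0,0,0]],
    [-1,[-0.2,-0.3,0.55],[0,0,0]],
    [-1,[-0.3,-0.5,0.55],[0,0,0]],
    [-1,[-0.4,-0.7,0.55],[0,0,0]],
    [-1,[-0.4,-0.7,0.55],[0,0,0]],
    [-1,[-0.4,-0.7,0.55],[0,0,0]],
  ],
)

```text
t: 17.27
tool_pos: [0.5055, -0.4355, 0.3793]
tool_rot: [1.795, 2.576, -0.001]
contact_force: [0.8, 0.9, -0.1]
opening: 0.0855
grip_force: 0.0
```

Run:
```python
from h import *
import cv2
o=ctrl.get_obs();print(o["t"],o["tool_pos"].round(4),o["contact_force"].round(2))
t=ctrl.get_image("top");s=ctrl.get_image("side");cv2.imwrite("pics/top10.png",t[:,:,::-1]);cv2.imwrite("pics/side10.png",s[:,:,::-1])
# orange-wood blobs: compare with predicted grip & pad for upright starter on slab
for n,im in(("top",t),("side",s)):
    h=cv2.cvtColor(im,cv2.COLOR_RGB2HSV);m=cv2.inRange(h,(5,120,70),(18,255,255))
    k,_,st,ce=cv2.connectedComponentsWithStats(m)
    print(n,[(ce[i].round(1).tolist(),int(st[i,4])) for i in range(1,k) if st[i,4]>25])
    print(" pred grip",px(n,[.611,-.255,.182]),"pad",px(n,pad(0,0,0,S=(.611,-.255),z0=.03)),"pad.3",px(n,pad(.3,0,0,S=(.611,-.255),z0=.03)))
# other objects moved? difference around mug, pan, jug, dustpan
a=cv2.imread("pics/top0.png")[:,:,::-1]
for nm,(x,y,r) in dict(mug=(322,284,22),pan=(310,140,40),jug=(118,250,32),dust=(505,255,35)).items():
    A=[cv2.cvtColor(np.ascontiguousarray(i[y-r:y+r,x-r:x+r]),cv2.COLOR_RGB2GRAY).astype(np.float32) for i in(a,t)]
    print(nm,np.round(cv2.phaseCorrelate(*A)[0],2),np.abs(A[0]-A[1]).mean().round(1))
```

```text
17.2667 [ 0.5055 -0.4355  0.3793] [ 0.8   0.93 -0.08]
top [([476.3, 69.0], 49), ([464.7, 78.0], 191), ([412.0, 82.8], 84), ([384.0, 93.3], 44), ([411.3, 92.5], 49), ([472.1, 93.1], 34), ([450.0, 120.8], 2015), ([422.9, 104.5], 35), ([392.5, 113.0], 74), ([217.4, 231.4], 3403), ([402.3, 205.3], 186), ([119.6, 249.8], 1997), ([419.3, 252.1], 117), ([184.7, 292.9], 156), ([635.8, 362.6], 265)]
 pred grip [402.8 205.4] pad [419.9 251.5] pad.3 [419.8 254.6]
side [([472.0, 42.6], 2048), ([548.3, 78.8], 2458), ([463.5, 80.7], 29), ([484.7, 85.5], 27), ([556.1, 104.5], 587), ([487.3, 106.4], 37), ([569.4, 122.3], 498), ([537.0, 128.3], 55), ([509.2, 129.7], 27), ([333.6, 192.4], 118), ([380.5, 195.3], 78), ([300.0, 346.3], 3861), ([298.3, 363.2], 31), ([353.2, 440.9], 275), ([271.7, 463.2], 1684)]
 pred grip [334.1 192.7] pad [380.1 194. ] pad.3 [382.5 198.5]
mug [0.52 0.44] 10.1
pan [0.01 0.  ] 4.5
jug [-0.01 -0.03] 4.2
dust [-1.19  0.  ] 34.3
```

```bash
python3 -c "
from station import ctrl
print(ctrl.finish_job())"
```

```text
the job is handed in; nothing more can be done
None
```

The job is handed in at about 17 s. The lever was pressed to its stop and sprang home, all four briquettes show in the jiko's bowl, and the starter stands upright on the slab within a few millimetres of its centre. The mug, saucepan and jug did not move; the dustpan was shaded by the arm in the last image and so not confirmed, but nothing went near it. The hand-in returned no verdict.

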